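# Send a case pan round the transfer slide to the mill

## Task

Pick up the two bridge blocks from the stock tray together in one grasp and set them down side by side on the floor of the case pan, keeping hold of them until they rest there. Then, without lifting the pan or wedging it against the rails, slide it gently along the transfer slide and round the bend until it is fully home against the end stop, and swing the gate shut behind it. Leave the plaster model, the milling disc and the flask where they are.

Things in the scene. Friction and masses are not known exactly. Their poses are not given: they have to be found in the camera images.
- track: The transfer slide: fixed L-shaped dark plastic bed, top 12 mm above the bench, with a railed lane bending 90 degrees. Origin on the bench under the bend's centre, z up. In its frame the lane's centreline runs along -y at x = 122.5 mm from y = 255 mm (open end) to y = 0, curves (radius 122.5 mm) about the origin towards -x, then runs along -x at y = -122.5 mm to the end stop
- rails: The slide's two guide rails, fixed, same origin and axes: 10 mm round steel bar, tops 34 mm above the bench. 115 mm clear between them; in the bend the inner surface is at radius 65 mm, the outer at 180 mm. Both flare outwards by 12 mm in the last 35 mm at the open end
- pan: The case pan: loose open plastic tray 150 x 100 x 42 mm (long side along its x), corners rounded to 24 mm, walls 3.5 mm, floor 4 mm, 0.17 kg; friction on the bed about 0.6. Stands in the lane's first straight, long side along the lane. Origin: centre of its underside, z up. It has about 7 mm play each side in the straights but 6 mm in all in the bend, where it must turn with the lane
- block_a: One of two like bridge blocks of white ceramic: 62 x 22 x 25 mm (x, y, z) with a steel stub 12 mm in diameter and 10 mm long on its +x end; about 0.11 kg. Lies flat in the stock tray beside the other, parallel, stubs at the same end, 1 to 5 mm apart (47 mm across both). Origin: centre of the ceramic's underside, z up
- block_b: The other bridge block, the same as block_a, on the -y side of it
- stock: The stock tray: fixed dark tray 110 x 140 mm (x, y) with a 12 mm high rim, walls 4 mm, floor 4 mm thick. Origin at the centre of its underside; the two blocks lie about its middle, long sides along its x. It may stand on either side of the slide
- gate (a joint): The slide's swing gate, rad: 0 = shut (bar square across the lane just behind a pan that is home), growing as it swings away from the end stop and out of the lane, at most 2.0. Stays where it is left (about 1.2 N at the knob moves it) and stops dead at 0. Bar 12 mm wide, 125 mm long, 40 to 50 mm above the bench. It can shut only if the pan is within about 8 mm of home
- gate_knob (a point): The upright round knob on the gate's bar, 18 mm in diameter, 85 mm from the pivot, from 50 to 80 mm above the bench; this point is 65 mm above the bench on its axis
- gate_pivot (a point): The gate's pivot (vertical axis), in the slide's frame at x = 0, y = -205 mm, outside the outer rail, 45 mm above the bench. Shut, the bar points along the slide's +y from here; at 1.57 it points along +x
- berth (a point): On the bed in the lane's closed end: where the middle of the pan's underside is when the pan is home; in the slide's frame x = -90, y = -122.5 mm. The end stop is a fixed plate 30 mm high above the bed, its face 75 mm beyond this point (x = -165 mm)
- arch: Bystander: a loose plaster dental model about 67 x 66 x 30 mm, horseshoe of teeth on a base. Origin under the middle of its round part. It may stand on either side of the slide
- disc: Bystander: a loose round milling disc, 98.6 mm in diameter, 18 mm thick, lying flat beyond the slide. Origin at the centre of its underside
- flask: Bystander: an upright steel drinking flask, 72 mm in diameter, 198 mm high, to the right of the bend. Origin at the centre of its underside
Not all that is in view belongs to the job. Of the things that look like the pan, the largest one is meant.

How it is judged (in metres and radians):
On the way, in this order (a step that is already met when the one before it is completed fails the run):
1. both blocks are lifted out of the stock tray together (each more than 40 mm above the bench, side by side) (height (world z) of each of block_a, block_b above 0.04 m and horizontal distance between block_a and block_b below 0.04 m and angle between the x axis of block_a and the x axis of block_b, either way round below 0.25 rad), for 0.2 s.
2. both blocks stand on the pan's floor, side by side, still held between the fingers (x of block_a in the frame of pan between -0.06 and 0.06 m and y of block_a in the frame of pan between -0.04 and 0.04 m and z of each of block_a, block_b in the frame of pan below 0.008 m and x of block_b in the frame of pan between -0.06 and 0.06 m and y of block_b in the frame of pan between -0.04 and 0.04 m and angle between each of block_a, block_b's own z axis and vertical below 0.15 rad and horizontal distance between block_a and block_b below 0.04 m and angle between the x axis of block_a and the x axis of block_b, either way round below 0.25 rad and contact force between the fingers and block_a above 0.5 N and contact force between the fingers and block_b above 0.5 N), for 0.05 s.
3. the pan, with the pair standing in it, has been slid round the bend and is home against the end stop (within 8 mm) (x of pan in the frame of track below -0.082 m and y of pan in the frame of track below -0.105 m and angle between the x axis of pan and the x axis of track, either way round below 0.15 rad and z of pan in the frame of track below 0.016 m and x of block_a in the frame of pan between -0.06 and 0.06 m and y of block_a in the frame of pan between -0.04 and 0.04 m and z of each of block_a, block_b in the frame of pan below 0.008 m and x of block_b in the frame of pan between -0.06 and 0.06 m and y of block_b in the frame of pan between -0.04 and 0.04 m and angle between each of block_a, block_b's own z axis and vertical below 0.15 rad and horizontal distance between block_a and block_b below 0.04 m and angle between the x axis of block_a and the x axis of block_b, either way round below 0.25 rad), for 0.2 s.
At the end, for the whole second after the job is handed in: The pan rests flat on the bed, within 8 mm of the end stop and within 0.15 rad of the lane's direction; both blocks stand upright on its floor, side by side (origins within 40 mm of each other, parallel within 0.25 rad), all at rest; the gate is shut to within 0.10 rad (all of step 3 and value of joint gate below 0.1 rad and linear speed of each of pan, block_a, block_b below 0.02 m/s); the robot touches nothing.
It fails at once if the pan is lifted more than 12 mm off the bed or tipped by more than 0.15 rad (z of pan in the frame of track above 0.024 m or angle between pan's own z axis and vertical above 0.15 rad).
It fails at once if the pan is wedged against the guide rails with more than 25 N (contact force between pan and rails above 25 N).
It fails at once if the plaster model, the milling disc or the flask is moved by more than 20 mm (distance of any of arch, disc, flask from where it was at the start of the episode above 0.02 m).
It also fails if it takes over 70 s, if anything falls off the work surface, if the arm or the gripper's body presses on something with over 40 N, if the wrist force passes 120 N, or if a joint passes its speed limit or range.

## Robot

A 6-joint arm with a two-finger parallel gripper is mounted at the origin on the work surface. World frame = base frame: x ahead of the robot, y to its left, z up, the work surface at z = 0. Lengths are in m, angles in degrees, forces in N, time in s.
With the tool pointing down it reaches from about 0.3 to 0.75 m from the base axis. Payload 8.5 kg.
Tool frame: the origin (TCP) lies midway between the tips of the shut fingers; the grasp point (between the pads) lies env.tcp_to_grasp behind it (env.tcp_to_grasp is the distance from the TCP to the grasp point, in m); z points along the fingers, y is the line along which they close (so a half turn about z gives the same grasp; the last joint's range is limited). The gripper opens to 85 mm and grips with 20 to 120 N. Pads are 22 mm wide; open, the fingers measure 114 mm over their backs; the gripper's body (76 mm by 85 mm) begins 54 mm behind the grasp point. The pads swing forward as they close: fully open they stand 13 mm farther back than shut.
Start: joints at [-82.122, 21.807, 74.336, -0, 83.858, -12.336], TCP at [0.19, -0.516, 0.231] pointing down, gripper open.
Joint ranges: [-178.18, 178.18], [-50.72, 133.34], [12.68, 142.11], [-81.47, 261.47], [9.98, 163.14], [-165.26, 165.26]. Speed limits (degrees/s): [136.94, 136.94, 180, 180, 180, 180].

## Interface

Orientations are given as a 3x3 rotation matrix whose columns are the frame's x, y, z axes.
In Python, from rig import observe, optics, job, env gives the robot as it stands. The module is installed in compiled form; this text tells all that it offers.
- The arm moves only by the shell command python3 -m jog 'ROWS' [FORCE]. ROWS is JSON, a list of rows, each a list of 7 numbers: the turn, a rotation vector about the tool's x, y, z in rad, then the shift along the tool's x, y, z in m, then the opening in per cent of the stroke, from 0 (shut) to 100 (fully open). A call has 1 to 10 rows; each row shifts and turns the commanded pose from where the row before left it, along the tool's axes as they then stand; what a row does not reach is not made up. A row lasts 1/8 s, in which the tool goes at most 62.5 mm and 10.7 degrees, less where a joint would pass 70% of its speed; a pose out of reach is approached as far as the arm can. A call is refused whole if a number of a shift passes 0.0625 or a number of a turn 0.188, either way. A call with a gripper value outside its range is refused whole. The fingers move at their own pace and stop on an object; FORCE is the grip in N (left out, the last holds). Time passes only in rows, so rows that do not move let the fingers close. It gives the time, the measured TCP pose, the force, the opening and the grip force at its end, in the units of the state.
- observe(): the state, without advancing time (a new reading comes with each control period).
- optics.get_image(name): name is "scene" or "top" or "wrist"; returns a dict with "pixels" (400x640x3 uint8, red, green, blue), "mtx" (3x3 intrinsics, pixels), "dist_coeffs" ([k1, k2, p1, p2, k3] as OpenCV has them; the pictures are not rectified), "rvec" (rotation vector, rad) and "tvec" (3), from world to camera coordinates, as OpenCV has them. Camera axes: x right, y down, z forward; pixel columns grow to the right and rows downward; lengths in m; the calibration is good to about 2 mm. A picture is of the moment at which its call begins. There is no depth.
- job.close_job(): hands the job in; it is judged then, once.
The state is a dict: "time_s": time; "q": joint angles; "qvel": joint speeds; "joint_efforts": joint torques, N m; "position": TCP position; "tool_rot": TCP orientation; "ft_force": force on the tool from outside, world axes, zero at the start; "wrist_torque": the same for the moment, N m; "grip_width": finger opening in m; "gripper_force": force on a finger pad.
Only numpy, scipy, OpenCV 4.12 (cv2) and the standard library are available. Lean on these libraries where they do the work, as an engineer would, in place of code of your own. Each camera call takes 0.05 s, during which the arm holds its last target. There are 200 camera calls.

## Working session

There is one attempt and no reset: what is moved stays moved. The work goes in short steps, Python scripts to look and compute and a shell command to move; the robot and the scene stay as the last step left them, time stands still between calls to the robot, and variables do not carry over. Pictures are saved under pics/ and viewed, at most 10 in all, crops included, and the job is handed in when it is done.

```bash
mkdir -p pics; cat > h.py <<'E'
import numpy as np,cv2
from rig import observe,optics,job,env
def cap(n,f):
    d=optics.get_image(n); np.savez('pics/'+f+'.npz',**d)
    cv2.imwrite('pics/'+f+'.png',d['pixels'][...,::-1]); return d
def ld(f): return np.load('pics/'+f+'.npz')
def ray(d,uv,z):
    p=cv2.undistortPoints(np.array(uv,float).reshape(-1,1,2),d['mtx'],d['dist_coeffs']).reshape(-1,2)
    R=cv2.Rodrigues(d['rvec'])[0]; c=-R.T@d['tvec'].ravel()
    r=np.c_[p,np.ones(len(p))]@R; z=np.broadcast_to(z,len(p))
    return c+r*((z-c[2])/r[:,2])[:,None]
def proj(d,P): return cv2.projectPoints(np.array(P,float).reshape(-1,3),d['rvec'],d['tvec'],d['mtx'],d['dist_coeffs'])[0].reshape(-1,2)
E
python3 - <<'E'
from h import *
a=cap('top','top0');b=cap('scene','sc0')
s=observe();print(s['position'],s['tool_rot'],env.tcp_to_grasp,s['ft_force'],s['grip_width'])
E
```

```text
[ 0.18998831 -0.51587192  0.23078501] [[ 9.38420714e-01  3.45494624e-01 -1.71449232e-04]
 [ 3.45494551e-01 -9.38419880e-01  1.28211371e-03]
 [ 2.82072024e-04 -1.26239683e-03 -9.99999163e-01]] 0.0187 [-0.37380194  0.12998419  0.11953573] 0.0853609984339996
```

View pics/top0.png

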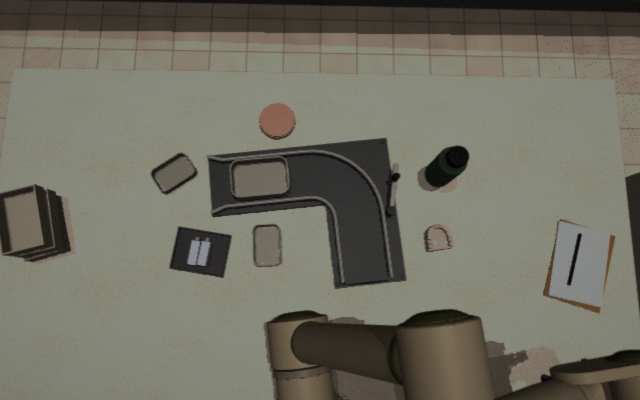

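View pics/sc0.png

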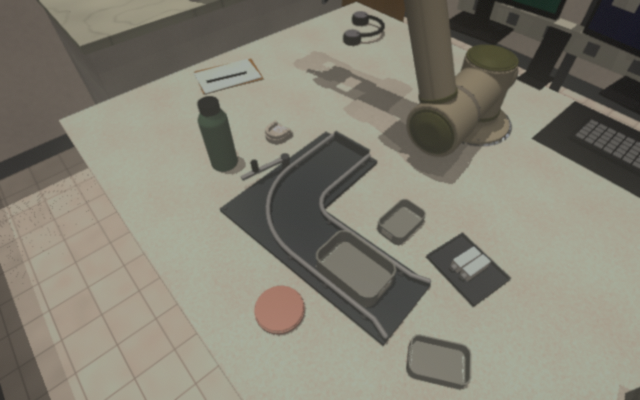

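The top view shows the pan in the slide at (259,177). Lookalikes are the small trays at (174,173) and (267,245) and the stack at (32,222). I choose the one at (259,177): it is the largest and it stands in the lane. The white pair is at (199,251) in the dark stock tray, the gate knob near (395,177), the disc at (277,120), the arch at (438,238) and the flask at (450,165). I'll check this in one close crop.

```bash
python3 - <<'E'
from h import *
d=ld('top0');im=d['pixels'][...,::-1]
c=cv2.resize(im[130:290,160:420],None,fx=3,fy=3,interpolation=cv2.INTER_CUBIC)
c=cv2.convertScaleAbs(c,alpha=1.5,beta=10)
cv2.imwrite('pics/c1.png',c)
print(ray(d,[[259,177],[199,251],[267,245],[277,120],[438,238],[440,180]],[.05,.03,0,.018,.03,0]).round(3))
E
```

```text
[[ 0.633  0.144  0.05 ]
 [ 0.442  0.293  0.03 ]
 [ 0.462  0.122  0.   ]
 [ 0.8    0.104  0.018]
 [ 0.483 -0.322  0.03 ]
 [ 0.643 -0.34   0.   ]]
```

View pics/c1.png

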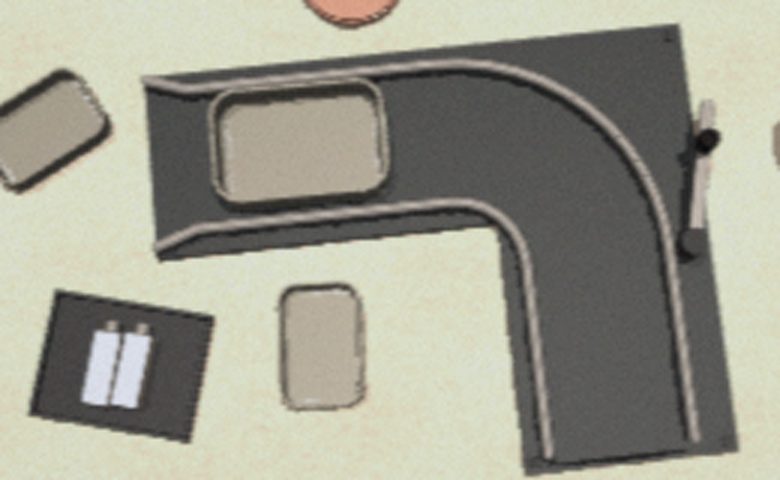

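```bash
cat >> h.py <<'E'
def cr(p): return np.array(p,float)/3+[160-1/3,130-1/3]
E
python3 - <<'E'
from h import *
from scipy.optimize import least_squares
d=ld('top0')
O=ray(d,cr([(240,87),(300,78),(400,68),(460,65),(520,78),(580,110),(630,160),(660,215),(672,270),(685,360),(695,430)]),.034)[:,:2]
I=ray(d,cr([(230,222),(300,217),(400,206),(470,203),(510,222),(527,260),(535,330),(545,420)]),.034)[:,:2]
def dist(P,r):
    x,y=P.T; return np.where(y>0,x,np.where(x<0,-y,np.hypot(x,y)))-r
def loc(p,W): c,s=np.cos(p[2]),np.sin(p[2]); return (W-p[:2])@np.array([[c,-s],[s,c]])
f=lambda p:np.r_[dist(loc(p,O),.185),dist(loc(p,I),.06)]
r=least_squares(f,[.5,0,.1]);p=r.x
print('track',p.round(4),np.degrees(p[2]),(r.fun*1000).round(1))
E=ray(d,cr([(147,80),(160,247),(690,242),(707,138)]),[.034,.034,.05,.08])
print('ends,pivot,knob in track',loc(p,E[:,:2]).round(4), E.round(4))
P=ray(d,cr([(209,150),(388,130),(295,85),(303,202)]),.054)
print('pan',P.mean(0),loc(p,P[:,:2]).round(4))
A=ray(d,cr([(96,331),(119,333),(104,407),(82,403)]),.029);B=ray(d,cr([(126,333),(153,336),(138,409),(111,406)]),.029)
for X in(A,B):
    v=(X[0]+X[1]-X[2]-X[3])/2;w=(X[0]-X[1]+X[3]-X[2])/2
    print(X.mean(0).round(4),np.degrees(np.arctan2(v[1],v[0])),np.linalg.norm(v),np.linalg.norm(w))
T=ray(d,cr([(58,290),(214,317),(190,441),(31,413)]),.012);print(T.round(3),T.mean(0))
E
```

```text
track [0.5244 0.0053 0.1163] 6.665155491403457 [-2.4  0.4  0.7 -0.6 -3.6 -5.  -4.1 -1.4  0.1  1.1  1.8  3.4  1.6  2.4
  1.4  3.4  1.4  1.3  1.2]
ends,pivot,knob in track [[ 0.1971  0.2536]
 [ 0.0478  0.252 ]
 [ 0.003  -0.2009]
 [ 0.0859 -0.2217]] [[ 0.6907  0.2801  0.034 ]
 [ 0.5425  0.2612  0.034 ]
 [ 0.5507 -0.1939  0.05  ]
 [ 0.6354 -0.2049  0.08  ]]
pan [0.63286751 0.1428805  0.054     ] [[0.1241 0.2012]
 [0.1261 0.0469]
 [0.1741 0.1232]
 [0.0707 0.1249]]
[0.4383 0.3075 0.029 ] -8.023604439607345 0.06253336483052607 0.019346481776203024
[0.4366 0.2805 0.029 ] -8.632460571489679 0.06262270273910207 0.02312833246465079
[[0.507 0.352 0.012]
 [0.485 0.216 0.012]
 [0.379 0.232 0.012]
 [0.401 0.368 0.012]] [0.44276365 0.29190883 0.012     ]
```

```bash
python3 -m jog '[[0,0,0,0.032,-0.042,0,100],[0,0,0,0.032,-0.042,0,100],[0,0,0,0.032,-0.042,0,100],[0,0,0,0.032,-0.042,0,100],[0,0,0,0.032,-0.042,0,100],[0,0,0,0.032,-0.042,0,100],[0,0,0,0.032,-0.042,0,100],[0,0,0,0.032,-0.042,0,100]]' && python3 -m jog '[[0,0,0,0.032,-0.042,0,100],[0,0,0,0.032,-0.042,0,100],[0,0,0,0.032,-0.042,0,100],[0,0,0,0.032,-0.042,0,100],[0,0,0,0.032,-0.042,0,100],[0,0,0,0.032,-0.042,0,100],[0,0,0,0.032,-0.042,0,100],[0,0,0,0.032,-0.042,0,100]]' && python3 -m jog '[[0,0,0.17,0,0,0.03,100],[0,0,0.17,0,0,0.03,100],[0,0,0.17,0,0,0.02,100],[0,0,0,0,0,0,100],[0,0,0,0,0,0,100]]'
python3 - <<'E'
from h import *
d=cap('wrist','w1');s=observe()
print(s['position'],s['tool_rot'].round(3) if hasattr(s['tool_rot'],'round') else s['tool_rot'],s['q'],s['time_s'])
print(proj(d,[[.438,.294,.029]]))
E
```

```text
time_s: 1.1
position: [0.3142, -0.1107, 0.2313]
tool_rot: [[0.939, 0.345, 0.0], [0.345, -0.939, -0.0], [0.0, 0.0, -1.0]]
ft_force: [1.1, -0.9, 0.4]
grip_width: 0.0854
gripper_force: 0.0
time_s: 2.1
position: [0.4384, 0.2933, 0.2311]
tool_rot: [[0.938, 0.346, -0.0], [0.346, -0.938, -0.0], [-0.0, 0.0, -1.0]]
ft_force: [1.2, -0.7, 0.0]
grip_width: 0.0854
gripper_force: 0.0
time_s: 2.72
position: [0.4387, 0.2915, 0.1521]
tool_rot: [[0.988, -0.153, 0.001], [-0.153, -0.988, 0.0], [0.001, -0.001, -1.0]]
ft_force: [-0.6, 0.2, 1.1]
grip_width: 0.0854
gripper_force: 0.0
[0.43871808 0.29156764 0.15226615] [[ 0.988 -0.154  0.002]
 [-0.154 -0.988  0.001]
 [ 0.001 -0.001 -1.   ]] [2.07187183e+01 2.36487809e+01 8.54919397e+01 3.89838277e-04
 7.07666672e+01 1.19573776e+02] 2.775
[[315.67125708 189.37358201]]
```

View pics/w1.png

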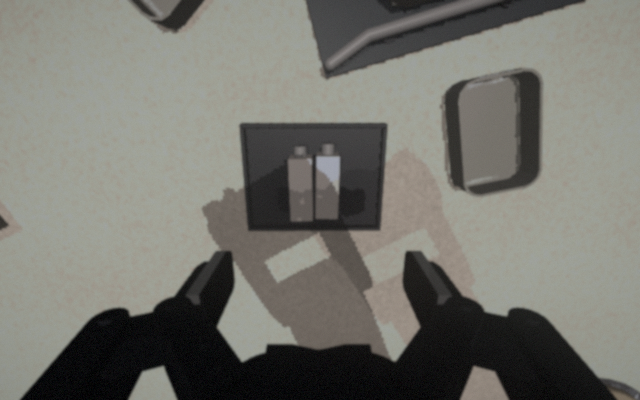

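The pair shows at columns 288–340 and rows 155–220. The fingers straddle it and there is nothing else in the tray.

```bash
python3 - <<'E'
from h import *
d=ld('w1');s=observe()
P=ray(d,[[288,158],[340,154],[338,219],[289,221]],.029);print(P.round(4),P.mean(0))
v=P[0]+P[1]-P[2]-P[3];print(np.degrees(np.arctan2(v[1],v[0])),np.linalg.norm(v)/2)
R=np.array(s['tool_rot']);t=P.mean(0);t[2]=.006
print((R.T@(t-s['position'])).round(4), np.degrees(np.arctan2(R[1,0],R[0,0])))
E
```

```text
[[0.4714 0.3144 0.029 ]
 [0.4678 0.2669 0.029 ]
 [0.4048 0.2771 0.029 ]
 [0.4101 0.3249 0.029 ]] [0.43853163 0.29580306 0.029     ]
-9.465684335206452 0.06306077650976138
[-0.001  -0.004   0.1463] -8.8552176226644
```

```bash
python3 -m jog '[[0,0,0.01,-0.001,-0.004,0.04,100],[0,0,0,0,0,0.04,100],[0,0,0,0,0,0.03,100],[0,0,0,0,0,0.02,100],[0,0,0,0,0,0.016,100],[0,0,0,0,0,0,100],[0,0,0,0,0,0,100]]' && python3 -m jog '[[0,0,0,0,0,0,40],[0,0,0,0,0,0,40],[0,0,0,0,0,0,40],[0,0,0,0,0,0,40],[0,0,0,0,0,0,40],[0,0,0,0,0,0,40],[0,0,0,0,0,0,40],[0,0,0,0,0,0,40]]' 50
```

```text
time_s: 3.65
position: [0.4386, 0.2958, 0.0064]
tool_rot: [[0.986, -0.166, 0.002], [-0.166, -0.986, 0.001], [0.002, -0.001, -1.0]]
ft_force: [0.6, -0.8, 0.2]
grip_width: 0.0855
gripper_force: 0.0
time_s: 4.65
position: [0.4382, 0.2957, 0.006]
tool_rot: [[0.986, -0.166, 0.001], [-0.166, -0.986, 0.0], [0.001, -0.001, -1.0]]
ft_force: [-0.2, -1.0, 5.3]
grip_width: 0.0433
gripper_force: 51.8
```

```bash
python3 -m jog '[[0,0,0,0,0,-0.02,40],[0,0,0,0,0,-0.03,40],[0,0,0,0,0,-0.03,40],[0,0,0,0,0,-0.04,40],[0,0,0,0,0,0,40],[0,0,0,0,0,0,40]]' && python3 -m jog '[[0,0,0,0.027,0.016,0,40],[0,0,0,0.027,0.016,0,40],[0,0,0,0.027,0.016,0,40],[0,0,0,0.027,0.016,0,40],[0,0,0,0.027,0.016,0,40],[0,0,0,0.027,0.016,0,40],[0,0,0,0.027,0.016,0,40],[0,0,0,0.027,0.016,0,40]]' && python3 -m jog '[[0,0,-0.07,0,0,0,40],[0,0,-0.07,0,0,0,40],[0,0,-0.07,0,0,0,40],[0,0,-0.073,0,0,0,40],[0,0,0,0,0,0,40],[0,0,0,0,0,0,40]]'
python3 - <<'E'
from h import *
d=cap('wrist','w2');e=cap('top','top2')
cv2.imwrite('pics/w2b.png',cv2.convertScaleAbs(d['pixels'][...,::-1],alpha=1.5,beta=10))
print(observe()['position'])
E
```

```text
time_s: 5.4
position: [0.4373, 0.2953, 0.1244]
tool_rot: [[0.986, -0.166, -0.002], [-0.166, -0.986, -0.001], [-0.002, 0.001, -1.0]]
ft_force: [-1.0, 0.9, -3.2]
grip_width: 0.043
gripper_force: 51.9
time_s: 6.4
position: [0.6296, 0.1326, 0.1231]
tool_rot: [[0.986, -0.167, -0.004], [-0.167, -0.986, -0.0], [-0.004, 0.001, -1.0]]
ft_force: [0.6, -0.1, -2.9]
grip_width: 0.043
gripper_force: 51.9
time_s: 7.15
position: [0.6293, 0.1333, 0.1243]
tool_rot: [[0.993, 0.114, -0.002], [0.114, -0.993, -0.0], [-0.002, -0.0, -1.0]]
ft_force: [0.1, -0.6, -3.3]
grip_width: 0.0428
gripper_force: 51.9
[0.62948437 0.13333192 0.12483249]
```

View pics/w2b.png

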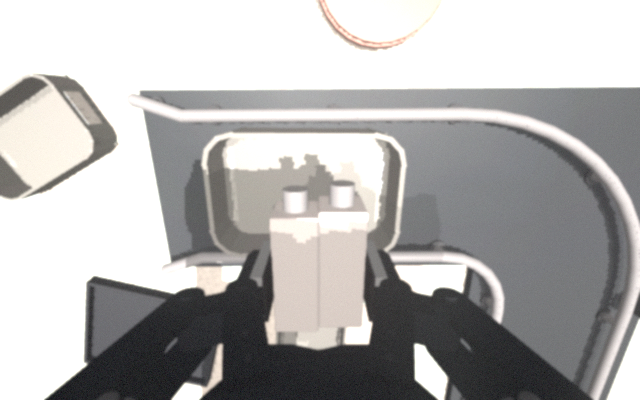

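Both blocks are held parallel, with stubs near (295,200) and (341,193). The pan rim runs from column 203 to 406, and its top edge is at row 131. I'll refine the pan and rail positions from this view.

```bash
cat >> h.py <<'E'
TR=np.array([.5244,.0053,.1163])
def w2t(W,p=TR): c,s=np.cos(p[2]),np.sin(p[2]); return (np.atleast_2d(W)[:,:2]-p[:2])@np.array([[c,-s],[s,c]])
def t2w(T,p=TR): c,s=np.cos(p[2]),np.sin(p[2]); return np.atleast_2d(T)@np.array([[c,s],[-s,c]])+p[:2]
E
python3 - <<'E'
from h import *
d=ld('w2');s=observe()
P=ray(d,[[203,178],[406,178],[305,131]],.054);print('pan',w2t(P).round(4))
P=ray(d,[[220,115],[300,114],[400,113],[460,114],[432,257],[390,257],[568,152],[610,200],[495,290]],.034);t=w2t(P);print(t.round(4),np.hypot(*t[-3:].T))
# left block top corners z grasp unknown: bottom z~ .122; top ~.147
B=ray(d,[[274,206],[366,206],[363,325],[277,330]],.1235+.024);print('blk',B.round(4),B.mean(0),w2t(B).mean(0))
print(w2t(s['position']),s['tool_rot'])
E
```

```text
pan [[0.1426 0.2013]
 [0.1424 0.0493]
 [0.177  0.1244]]
[[ 0.1872  0.1902]
 [ 0.1879  0.1289]
 [ 0.1885  0.0524]
 [ 0.1877  0.0064]
 [ 0.0641  0.0131]
 [ 0.0642  0.0508]
 [ 0.1584 -0.0841]
 [ 0.1179 -0.13  ]
 [ 0.0292 -0.0499]] [0.17931476 0.17551464 0.05780046]
blk [[0.6621 0.1566 0.1475]
 [0.6666 0.117  0.1475]
 [0.6039 0.108  0.1475]
 [0.5959 0.1505 0.1475]] [0.6321236  0.13301458 0.1475    ] [0.12181564 0.11435181]
[[0.11923107 0.11497325]] [[ 9.93408396e-01  1.14625745e-01 -8.34803529e-04]
 [ 1.14625768e-01 -9.93408744e-01 -2.05265797e-05]
 [-8.31654000e-04 -7.52987192e-05 -9.99999651e-01]]
```

```bash
python3 - <<'E'
from h import *
p=np.array([.5244+.0015,.0053-.0015,.1163])
a=np.linspace(0,-np.pi/2,20)
def rail(r): return np.r_[np.c_[np.full(8,r),np.linspace(.22,0,8)],np.c_[r*np.cos(a),r*np.sin(a)],np.c_[np.linspace(0,-.165,8),np.full(8,-r)]]
out=[]
for f,x0,y0,w,h,k in(('top0',215,135,195,155,3.9),('w2',120,70,520,250,1.5)):
    d=ld(f);im=cv2.convertScaleAbs(d['pixels'][y0:y0+h,x0:x0+w,::-1],alpha=1.4)
    im=cv2.resize(im,None,fx=k,fy=k,interpolation=cv2.INTER_CUBIC)
    for r in(.06,.185):
        q=proj(d,np.c_[t2w(rail(r),p),np.full(36,.034)])
        for u in(q-[x0,y0]+.5)*k: cv2.circle(im,tuple(int(round(v)) for v in u),1,(0,0,255),-1)
    cv2.imwrite('pics/ov_%s.png'%f,im)
E
```

```text
(no output)
```

View pics/ov_top0.png

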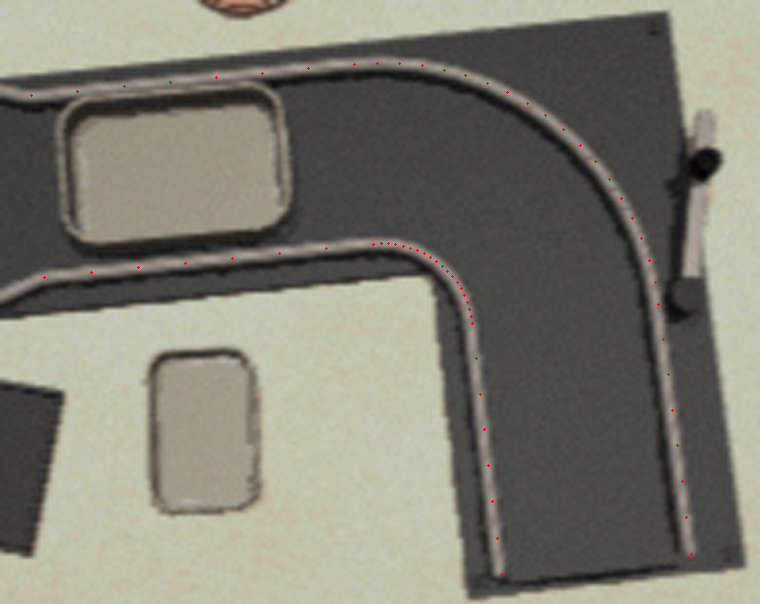

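View pics/ov_w2.png

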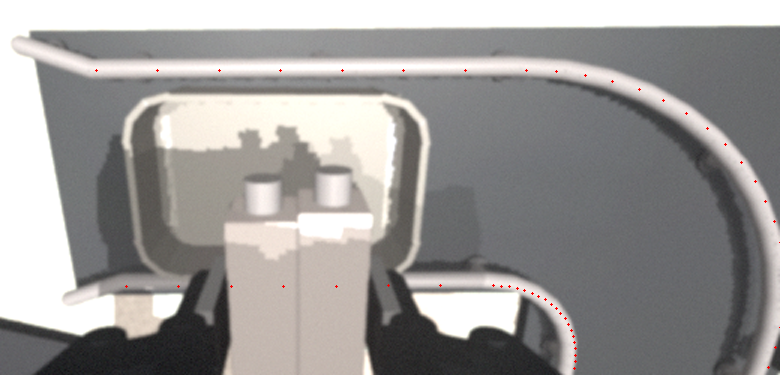

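The rail model lies on the rails in both views, so the track is at about (0.5265, 0.004, 6.66°). The pair sits over the pan, about 10 mm ahead of its centre. Lowering now.

```bash
sed -i 's/TR=np.array.*/TR=np.array([.5265,.0040,.1163])/' h.py; python3 -m jog '[[0,0,0,0,0,0.03,40],[0,0,0,0,0,0.03,40],[0,0,0,0,0,0.02,40],[0,0,0,0,0,0.012,40],[0,0,0,0,0,0.008,40],[0,0,0,0,0,0.003,40],[0,0,0,0,0,0,40],[0,0,0,0,0,0,40]]' && python3 -m jog '[[0,0,0,0,0,0.001,40],[0,0,0,0,0,0.001,40],[0,0,0,0,0,0,40]]'
```

```text
time_s: 8.25
position: [0.6299, 0.1334, 0.0229]
tool_rot: [[0.993, 0.116, 0.001], [0.116, -0.993, 0.0], [0.001, 0.0, -1.0]]
ft_force: [0.4, 0.0, -2.2]
grip_width: 0.0431
gripper_force: 51.9
time_s: 8.62
position: [0.6296, 0.1334, 0.0203]
tool_rot: [[0.993, 0.116, -0.0], [0.116, -0.993, 0.0], [-0.0, -0.0, -1.0]]
ft_force: [0.3, -0.2, -2.1]
grip_width: 0.0429
gripper_force: 51.9
```

```bash
python3 -m jog '[[0,0,0,0,0,0.001,40],[0,0,0,0,0,0.001,40],[0,0,0,0,0,0,40]]' && python3 -m jog '[[0,0,0,0,0,0.0007,40],[0,0,0,0,0,0,40],[0,0,0,0,0,0,40]]'
```

```text
time_s: 9.0
position: [0.6296, 0.1333, 0.0182]
tool_rot: [[0.993, 0.116, -0.0], [0.116, -0.993, -0.0], [-0.0, 0.0, -1.0]]
ft_force: [-0.4, -0.6, -2.9]
grip_width: 0.0431
gripper_force: 51.9
time_s: 9.38
position: [0.6297, 0.1333, 0.0181]
tool_rot: [[0.993, 0.116, 0.0], [0.116, -0.993, -0.0], [0.0, 0.0, -1.0]]
ft_force: [-2.9, -0.6, 6.0]
grip_width: 0.043
gripper_force: 53.0
```

```bash
python3 -m jog '[[0,0,0,0,0,0,60],[0,0,0,0,0,0,60],[0,0,0,0,0,0,60],[0,0,0,0,0,0,90],[0,0,0,0,0,0,90],[0,0,0,0,0,0,90],[0,0,0,0,0,0,90]]'
python3 - <<'E'
from h import *
d=cap('wrist','w3')
cv2.imwrite('pics/w3b.png',cv2.convertScaleAbs(d['pixels'][...,::-1],alpha=1.5,beta=10))
s=observe();print(w2t(s['position']))
E
```

```text
time_s: 10.25
position: [0.6296, 0.1334, 0.0176]
tool_rot: [[0.993, 0.116, 0.0], [0.116, -0.993, -0.0], [0.0, 0.0, -1.0]]
ft_force: [0.7, -0.4, -0.2]
grip_width: 0.0766
gripper_force: 0.0
[[0.11746092 0.11650081]]
```

View pics/w3b.png

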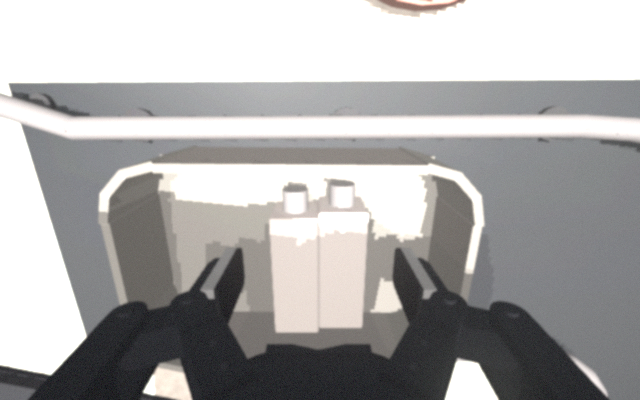

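The pair stands upright in the pan between the open fingers, stubs at (295,198) and (341,193), and is clear of the walls. I'll lift out, turn 90°, and push from behind with two fingertips kept above the rail tops, so the pan's yaw follows the tool.

```bash
python3 -m jog '[[0,0,0,0,0,-0.01,90],[0,0,0,0,0,-0.03,90],[0,0,0,0,0,-0.03,90],[0,0,0,0,0,-0.03,90]]' && python3 -m jog '[[0,0,-0.1745,0,0,0,35],[0,0,-0.1745,0,0,0,35],[0,0,-0.1745,0,0,0,35],[0,0,-0.1745,0,0,0,35],[0,0,-0.1745,0,0,0,35],[0,0,-0.1745,0,0,0,35],[0,0,-0.1745,0,0,0,35],[0,0,-0.1745,0,0,0,35],[0,0,-0.175,0,0,0,35],[0,0,0,0,0,0,35]]' && python3 -m jog '[[0,0,0,0.04,0.002,0,35],[0,0,0,0.04,0.002,0,35],[0,0,0,0.0355,0.001,0,35],[0,0,0,0,0,0,35],[0,0,0,0,0,0,35]]'
python3 - <<'E'
from h import *
s=observe();print(w2t(s['position']),s['q'])
E
```

```text
time_s: 10.8
position: [0.6296, 0.1334, 0.1194]
tool_rot: [[0.993, 0.116, 0.001], [0.116, -0.993, 0.0], [0.001, 0.0, -1.0]]
ft_force: [-1.3, -0.3, -0.2]
grip_width: 0.0774
gripper_force: 0.0
time_s: 12.05
position: [0.6297, 0.1334, 0.1183]
tool_rot: [[-0.114, 0.993, 0.001], [0.993, 0.114, 0.0], [-0.0, 0.001, -1.0]]
ft_force: [-0.0, 0.6, 0.2]
grip_width: 0.0299
gripper_force: 0.0
time_s: 12.68
position: [0.6213, 0.2481, 0.1178]
tool_rot: [[-0.114, 0.994, 0.0], [0.994, 0.114, -0.0], [-0.0, 0.0, -1.0]]
ft_force: [-0.3, -1.0, 0.1]
grip_width: 0.0298
gripper_force: 0.0
[[0.12250453 0.23145705]] [ 1.16598144e+01  3.88170372e+01  6.31100689e+01 -1.81874948e-02
  7.80667401e+01  5.14112614e+00]
```

```bash
python3 -m jog '[[0,0,0,0,0,0.03,35],[0,0,0,0,0,0.03,35],[0,0,0,0,0,0.02,35],[0,0,0,0,0,0.004,35],[0,0,0,0,0,0,35]]' && python3 -m jog '[[0,0,0,-0.005,0,0,35],[0,0,0,-0.005,0,0,35],[0,0,0,-0.005,0,0,35],[0,0,0,-0.005,0,0,35],[0,0,0,-0.005,0,0,35],[0,0,0,-0.005,0,0,35],[0,0,0,-0.005,0,0,35],[0,0,0,-0.005,0,0,35],[0,0,0,-0.005,0,0,35],[0,0,0,-0.005,0,0,35]]'
python3 - <<'E'
from h import *
d=cap('wrist','w4');e=cap('top','top4')
a=cv2.convertScaleAbs(d['pixels'][...,::-1],alpha=1.4)
b=cv2.resize(cv2.convertScaleAbs(e['pixels'][130:290,200:420,::-1],alpha=1.4),None,fx=1.8,fy=1.8,interpolation=cv2.INTER_CUBIC)
c=np.zeros((600,640,3),np.uint8);c[:300,:480]=cv2.resize(a,(480,300));c[300:588,:396]=b
cv2.imwrite('pics/v4.png',c)
s=observe();print(w2t(s['position']))
E
```

```text
time_s: 13.3
position: [0.6217, 0.248, 0.0343]
tool_rot: [[-0.114, 0.993, 0.001], [0.993, 0.114, 0.0], [0.0, 0.001, -1.0]]
ft_force: [0.1, 0.0, 0.8]
grip_width: 0.0303
gripper_force: 0.0
time_s: 14.55
position: [0.6271, 0.1988, 0.0338]
tool_rot: [[-0.116, 0.993, 0.0], [0.993, 0.116, 0.0], [0.0, 0.0, -1.0]]
ft_force: [-0.7, 4.6, 4.2]
grip_width: 0.0297
gripper_force: 2.6
[[0.1225521  0.18119587]]
```

View pics/v4.png

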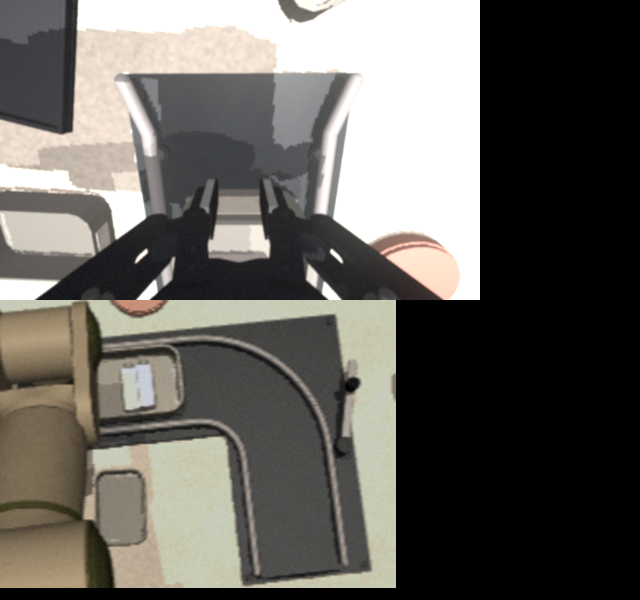

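The pan is moving straight in the lane. Its front edge is at top-view pixel (301.7,171.7) and the blocks stand inside at about (276,173).

```bash
python3 - <<'E'
from h import *
e=ld('top4')
k=lambda x,y:[200-.3+x/1.8,130-.3+(y-300)/1.8]
print(w2t(ray(e,[k(184,375),k(150,345),k(150,416)],.054)).round(4))
# path plan
L=.086
def pan(s): # s: arc param, y from .095
    if s<.095:
        y=.095-s; x=.118+.0045*np.clip((y-.02)/.06,0,1); return x,y,0
    a=(s-.095)/.118
    if a<np.pi/2: return .118*np.cos(a),-.118*np.sin(a),a
    u=s-.095-.118*np.pi/2
    return -u,-.118-.0045*np.clip((u-.02)/.06,0,1),np.pi/2
S=np.r_[np.arange(0,.095,.019),.095+.118*np.radians(np.arange(0,91,10)),.095+.118*np.pi/2+np.array([.02,.04,.06,.08,.09])]
pr=None
for s in S:
    x,y,a=pan(s); f=np.array([-np.sin(a),-np.cos(a)]); t=np.array([x,y])-L*f
    if pr is not None:
        # shift in old tool axes (x=-f, y=right-perp): turn about z by a
        d=t-pr[0];fo=pr[1]; tx=-fo; ty=np.array([-fo[1],fo[0]])
        fn=f;  print(np.round([s,np.degrees(a),*t],4),'old axes',np.round([d@tx,d@ty],4),'new axes',np.round([d@-f,d@np.array([-f[1],f[0]])],4))
    pr=(t,f)
E
```

```text
[[0.1251 0.0147]
 [0.1744 0.0592]
 [0.0703 0.0689]]
[0.019  0.     0.1222 0.162 ] old axes [-0.019  -0.0003] new axes [-0.019  -0.0003]
[0.038  0.     0.1208 0.143 ] old axes [-0.019  -0.0014] new axes [-0.019  -0.0014]
[0.057  0.     0.1194 0.124 ] old axes [-0.019  -0.0014] new axes [-0.019  -0.0014]
[0.076 0.    0.118 0.105] old axes [-0.019  -0.0014] new axes [-0.019  -0.0014]
[0.095 0.    0.118 0.086] old axes [-0.019  0.   ] new axes [-0.019  0.   ]
[ 0.1156 10.      0.1311  0.0642] old axes [-0.0218  0.0131] new axes [-0.0192  0.0167]
[ 0.1362 20.      0.1403  0.0405] old axes [-0.0218  0.0131] new axes [-0.0192  0.0167]
[1.568e-01 3.000e+01 1.452e-01 1.550e-02] old axes [-0.0218  0.0131] new axes [-0.0192  0.0167]
[ 1.774e-01  4.000e+01  1.457e-01 -1.000e-02] old axes [-0.0218  0.0131] new axes [-0.0192  0.0167]
[ 1.980e-01  5.000e+01  1.417e-01 -3.510e-02] old axes [-0.0218  0.0131] new axes [-0.0192  0.0167]
[ 2.186e-01  6.000e+01  1.335e-01 -5.920e-02] old axes [-0.0218  0.0131] new axes [-0.0192  0.0167]
[ 0.2392 70.      0.1212 -0.0815] old axes [-0.0218  0.0131] new axes [-0.0192  0.0167]
[ 0.2598 80.      0.1052 -0.1013] old axes [-0.0218  0.0131] new axes [-0.0192  0.0167]
[ 2.804e-01  9.000e+01  8.600e-02 -1.180e-01] old axes [-0.0218  0.0131] new axes [-0.0192  0.0167]
[ 3.004e-01  9.000e+01  6.600e-02 -1.180e-01] old axes [-0.02 -0.  ] new axes [-0.02 -0.  ]
[ 3.204e-01  9.000e+01  4.600e-02 -1.195e-01] old axes [-0.02    0.0015] new axes [-0.02    0.0015]
[ 3.404e-01  9.000e+01  2.600e-02 -1.210e-01] old axes [-0.02    0.0015] new axes [-0.02    0.0015]
[ 3.604e-01  9.000e+01  6.000e-03 -1.225e-01] old axes [-0.02    0.0015] new axes [-0.02    0.0015]
[ 3.704e-01  9.000e+01 -4.000e-03 -1.225e-01] old axes [-0.01 -0.  ] new axes [-0.01 -0.  ]
```

```bash
python3 -m jog '[[0,0,0,-0.006,-0.0004,0,35],[0,0,0,-0.006,-0.0004,0,35],[0,0,0,-0.006,-0.0004,0,35],[0,0,0,-0.006,-0.0004,0,35],[0,0,0,-0.006,-0.0004,0,35],[0,0,0,-0.006,-0.0004,0,35],[0,0,0,-0.006,-0.0004,0,35],[0,0,0,-0.006,-0.0004,0,35]]' && python3 -m jog '[[0,0,0,-0.006,-0.0002,0,35],[0,0,0,-0.006,-0.0002,0,35],[0,0,0,-0.006,-0.0002,0,35],[0,0,0,-0.006,-0.0002,0,35],[0,0,0,-0.005,-0.0002,0,35],[0,0,0,-0.005,0,0,35]]'
cat > t.py <<'E'
from h import *
s=observe();R=np.array(s['tool_rot'])
print(w2t(s['position']).round(4),'yaw in track',np.degrees(np.arctan2(R[1,0],R[0,0])-TR[2]).round(2))
f=w2t(np.array(s['ft_force'][:2])+TR[:2]);print('force track',f.round(1))
E
python3 t.py
```

```text
time_s: 15.65
position: [0.6294, 0.1506, 0.0336]
tool_rot: [[-0.116, 0.993, -0.0], [0.993, 0.116, 0.0], [0.0, -0.0, -1.0]]
ft_force: [-0.3, 4.2, 3.6]
grip_width: 0.0302
gripper_force: 2.3
time_s: 16.4
position: [0.6323, 0.1168, 0.0336]
tool_rot: [[-0.116, 0.993, -0.0], [0.993, 0.116, 0.0], [0.0, -0.0, -1.0]]
ft_force: [-0.5, 5.1, 4.2]
grip_width: 0.03
gripper_force: 2.4
[[0.1182 0.0997]] yaw in track 89.98
force track [[0.1 5.1]]
```

```bash
python3 -m jog '[[0,0,0,-0.005,0,0,35],[0,0,0,-0.005,0,0,35],[0,0,0.0436,-0.0052,0.0039,0,35],[0,0,0.0436,-0.0052,0.0039,0,35],[0,0,0.0436,-0.0052,0.0039,0,35],[0,0,0.0436,-0.0052,0.0039,0,35],[0,0,0.0436,-0.0052,0.0039,0,35],[0,0,0.0436,-0.0052,0.0039,0,35]]'; python3 t.py
python3 - <<'E'
from h import *
e=cap('top','top5')
b=cv2.resize(cv2.convertScaleAbs(e['pixels'][130:290,210:410,::-1],alpha=1.4),None,fx=3.5,fy=3.5,interpolation=cv2.INTER_CUBIC)
cv2.imwrite('pics/v5.png',b)
E
```

```text
time_s: 17.4
position: [0.6574, 0.0759, 0.0336]
tool_rot: [[0.148, 0.989, 0.0], [0.989, -0.148, 0.0], [0.0, 0.0, -1.0]]
ft_force: [-0.5, 4.4, 3.4]
grip_width: 0.0302
gripper_force: 2.3
[[0.1384 0.0562]] yaw in track 74.83
force track [[-0.   4.4]]
```

View pics/v5.png

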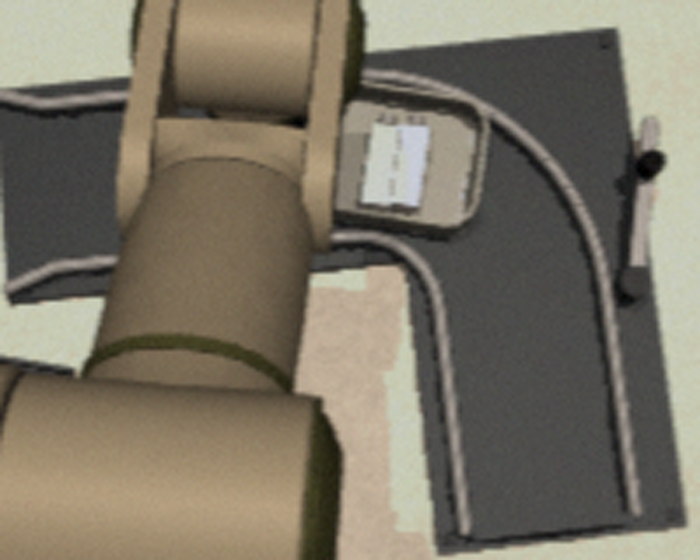

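The pan has turned about 14° with the tool. Its leading outer corner, at (478,108) in the crop, is close to the outer rail, the push is only about 4.4 N, and the blocks are standing.

```bash
python3 -m jog '[[0,0,0.0436,-0.0052,0.0039,0,35],[0,0,0.0436,-0.0052,0.0039,0,35],[0,0,0.0436,-0.0052,0.0039,0,35],[0,0,0.0436,-0.0052,0.0039,0,35],[0,0,0.0436,-0.0052,0.0039,0,35],[0,0,0.0436,-0.0052,0.0039,0,35]]'; python3 t.py
```

```text
time_s: 18.2
position: [0.6712, 0.0403, 0.0331]
tool_rot: [[0.398, 0.917, -0.002], [0.917, -0.398, 0.001], [-0.0, -0.002, -1.0]]
ft_force: [-1.0, 5.2, 0.4]
grip_width: 0.0297
gripper_force: 2.3
[[0.1479 0.0193]] yaw in track 59.89
force track [[-0.4  5.3]]
```

```bash
python3 -m jog '[[0,0,0.0436,-0.0052,0.0039,0,35],[0,0,0.0436,-0.0052,0.0039,0,35],[0,0,0.0436,-0.0052,0.0039,0,35],[0,0,0.0436,-0.0052,0.0039,0,35],[0,0,0.0436,-0.0052,0.0039,0,35],[0,0,0.0436,-0.0052,0.0039,0,35]]'; python3 t.py
```

```text
time_s: 18.95
position: [0.6768, 0.0012, 0.0336]
tool_rot: [[0.622, 0.783, 0.0], [0.783, -0.622, 0.0], [0.0, 0.0, -1.0]]
ft_force: [0.7, 3.8, -1.4]
grip_width: 0.0298
gripper_force: 1.6
[[ 0.1489 -0.0202]] yaw in track 44.85
force track [[1.1 3.7]]
```

```bash
python3 -m jog '[[0,0,0.0436,-0.0052,0.0037,0,35],[0,0,0.0436,-0.0052,0.0037,0,35],[0,0,0.0436,-0.0052,0.0037,0,35],[0,0,0.0436,-0.0052,0.0037,0,35],[0,0,0.0436,-0.0052,0.0037,0,35],[0,0,0.0436,-0.0052,0.0037,0,35]]'; python3 t.py
```

```text
time_s: 19.7
position: [0.6707, -0.0367, 0.0337]
tool_rot: [[0.804, 0.595, 0.001], [0.595, -0.804, -0.0], [0.0, 0.001, -1.0]]
ft_force: [1.0, 2.5, -2.6]
grip_width: 0.0298
gripper_force: 1.4
[[ 0.1385 -0.0572]] yaw in track 29.86
force track [[1.3 2.3]]
```

```bash
python3 - <<'E'
from h import *
e=cap('top','top6')
b=cv2.resize(cv2.convertScaleAbs(e['pixels'][130:290,210:410,::-1],alpha=1.4),None,fx=3.5,fy=3.5,interpolation=cv2.INTER_CUBIC)
cv2.imwrite('pics/v6.png',b)
E
python3 -m jog '[[0,0,0.0436,-0.0052,0.0039,0,35],[0,0,0.0436,-0.0052,0.0039,0,35],[0,0,0.0436,-0.0052,0.0039,0,35],[0,0,0.0436,-0.0052,0.0039,0,35],[0,0,0.0436,-0.0052,0.0039,0,35],[0,0,0.0436,-0.0052,0.0039,0,35]]'; python3 t.py
```

```text
time_s: 20.5
position: [0.6555, -0.0723, 0.0337]
tool_rot: [[0.93, 0.367, 0.0], [0.367, -0.93, 0.0], [0.0, -0.0, -1.0]]
ft_force: [2.6, 2.9, -0.2]
grip_width: 0.0299
gripper_force: 1.8
[[ 0.1193 -0.0907]] yaw in track 14.88
force track [[2.9 2.6]]
```

```bash
python3 -m jog '[[0,0,0.0436,-0.0052,0.0039,0,35],[0,0,0.0436,-0.0052,0.0039,0,35],[0,0,0.0436,-0.0052,0.0039,0,35],[0,0,0.0436,-0.0052,0.0039,0,35],[0,0,0.0436,-0.0052,0.0039,0,35],[0,0,0.0436,-0.0052,0.0039,0,35]]'; python3 t.py
```

```text
time_s: 21.25
position: [0.6316, -0.1032, 0.0336]
tool_rot: [[0.993, 0.114, -0.0], [0.114, -0.993, -0.0], [-0.0, 0.0, -1.0]]
ft_force: [2.7, 2.2, -1.2]
grip_width: 0.0298
gripper_force: 1.5
[[ 0.0919 -0.1187]] yaw in track -0.12
force track [[2.9 1.9]]
```

```bash
python3 -m jog '[[0,0,0,-0.006,0,0,35],[0,0,0,-0.006,0.0004,0,35],[0,0,0,-0.006,0.0004,0,35],[0,0,0,-0.006,0.0004,0,35],[0,0,0,-0.006,0.0004,0,35],[0,0,0,-0.006,0.0004,0,35],[0,0,0,-0.006,0.0004,0,35]]'; python3 t.py; python3 -m jog '[[0,0,0,-0.006,0.0004,0,35],[0,0,0,-0.006,0.0004,0,35],[0,0,0,-0.006,0,0,35],[0,0,0,-0.006,0,0,35],[0,0,0,-0.006,0,0,35],[0,0,0,-0.005,0,0,35]]'; python3 t.py
```

```text
time_s: 22.12
position: [0.5901, -0.1101, 0.0336]
tool_rot: [[0.993, 0.117, 0.0], [0.117, -0.993, -0.0], [0.0, 0.0, -1.0]]
ft_force: [2.3, -0.1, -1.1]
grip_width: 0.0301
gripper_force: 0.9
[[ 0.0499 -0.1207]] yaw in track 0.06
force track [[ 2.2 -0.3]]
time_s: 22.88
position: [0.5555, -0.115, 0.0337]
tool_rot: [[0.993, 0.117, 0.0], [0.117, -0.993, -0.0], [0.0, 0.0, -1.0]]
ft_force: [1.8, 0.3, -1.5]
grip_width: 0.0301
gripper_force: 0.9
[[ 0.015  -0.1215]] yaw in track 0.05
force track [[1.8 0.1]]
```

Now creep until the stop is felt.

```bash
python3 -m jog '[[0,0,0,-0.003,0,0,35],[0,0,0,-0.003,0,0,35],[0,0,0,-0.002,0,0,35]]' | grep ft_; python3 t.py; python3 -m jog '[[0,0,0,-0.002,0,0,35],[0,0,0,-0.001,0,0,35]]'| grep ft_; python3 t.py;
```

```text
ft_force: [2.3, -0.8, -1.5]
[[ 0.0073 -0.1216]] yaw in track 0.05
force track [[ 2.2 -1.1]]
ft_force: [0.8, 0.4, -0.9]
[[ 0.0043 -0.1216]] yaw in track 0.05
force track [[0.9 0.3]]
```

```bash
for i in 1 2 3; do python3 -m jog '[[0,0,0,-0.001,0,0,35],[0,0,0,-0.001,0,0,35]]'| grep ft_; done; python3 t.py
python3 - <<'E'
from h import *
e=cap('top','top7')
b=cv2.resize(cv2.convertScaleAbs(e['pixels'][130:290,210:410,::-1],alpha=1.4),None,fx=3.5,fy=3.5,interpolation=cv2.INTER_CUBIC)
cv2.imwrite('pics/v7.png',b)
E
```

```text
ft_force: [2.1, 0.5, -0.5]
ft_force: [2.2, 0.2, -0.8]
ft_force: [5.7, 0.2, -0.7]
[[-0.0015 -0.1216]] yaw in track 0.04
force track [[ 5.7 -0.5]]
```

```bash
python3 -m jog '[[0,0,0,-0.0005,0,0,35],[0,0,0,0,0,0,35],[0,0,0,0,0,0,35]]'| grep ft_;  python3 t.py
```

```text
ft_force: [5.8, 1.2, 0.0]
[[-0.0015 -0.1216]] yaw in track 0.04
force track [[5.9 0.5]]
```

The pan is home: the push rose to about 5.8 N and the tool stopped moving. Next I back off, rise, and go over the gate knob, estimated at track (0.084, -0.2205) with the gate at about 1.75 rad.

```bash
python3 -m jog '[[0,0,0,0.003,0,0,35],[0,0,0,0.007,0,0,35],[0,0,0,0.01,0,0,35],[0,0,0,0,0,-0.03,35],[0,0,0,0,0,-0.035,35],[0,0,0,0,0,-0.035,35],[0,0,0,0,0,0,50]]' && python3 -m jog '[[0,0,0,0.02,0.03,0,50],[0,0,0,0.02,0.03,0,50],[0,0,0,0.02,0.03,0,50],[0,0,0,0.0055,0.009,0,50],[0,0,0.18,0,0,0,50],[0,0,0,0,0,0,50]]'
python3 t.py
python3 - <<'E'
from h import *
d=cap('wrist','w8');e=cap('top','top8')
a=cv2.convertScaleAbs(d['pixels'][...,::-1],alpha=1.4)
b=ld('top7')['pixels'][150:290,290:410,::-1]
b=cv2.resize(cv2.convertScaleAbs(b,alpha=1.4),None,fx=2,fy=2,interpolation=cv2.INTER_CUBIC)
e=cv2.resize(cv2.convertScaleAbs(e['pixels'][130:290,290:430,::-1],alpha=1.4),None,fx=2,fy=2)
c=np.zeros((600,800,3),np.uint8);c[:400,:512]=a[:,64:576];c[:280,520:760]=b;c[280:,520:]=e
cv2.imwrite('pics/v8.png',c)
print(proj(d,np.c_[t2w([[.084,-.2205]]),.08]))
E
```

```text
time_s: 25.55
position: [0.5597, -0.115, 0.1361]
tool_rot: [[0.993, 0.117, 0.005], [0.117, -0.993, -0.002], [0.004, 0.003, -1.0]]
ft_force: [-0.1, -0.1, 0.3]
grip_width: 0.0429
gripper_force: 0.0
time_s: 26.3
position: [0.6345, -0.2046, 0.1329]
tool_rot: [[0.998, -0.061, -0.001], [-0.061, -0.998, 0.001], [-0.002, -0.001, -1.0]]
ft_force: [-0.3, -0.3, 0.9]
grip_width: 0.0427
gripper_force: 0.0
[[ 0.0831 -0.2197]] yaw in track -10.16
force track [[-0.3 -0.3]]
[[319.08802959 214.44697425]]
```

View pics/v8.png

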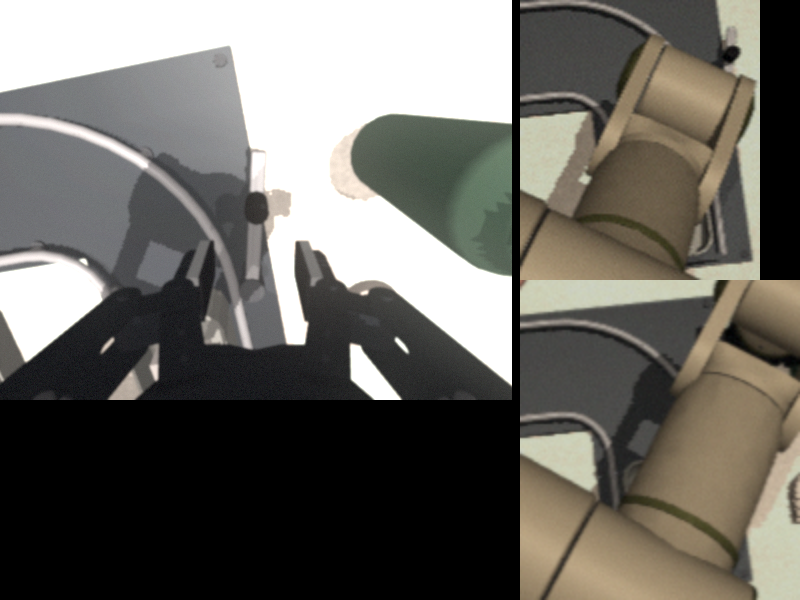

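The knob is at wrist pixel (321,204), between the fingers. The bar runs from (322,150) to (318,280). The flask is clear on the right.

```bash
python3 - <<'E'
from h import *
d=ld('w8')
print(w2t(ray(d,[[321,201],[321,208],[321,283]],[.08,.065,.05])).round(4))
print(w2t(ray(d,[[313,204],[330,204]],.072)).round(4))
E
```

```text
[[ 0.0938 -0.2236]
 [ 0.0831 -0.2219]
 [ 0.007  -0.2087]]
[[ 0.0898 -0.217 ]
 [ 0.0876 -0.2293]]
```

```bash
python3 -m jog '[[0,0,0,0.002,0.002,0,50],[0,0,0,0,0,0.03,50],[0,0,0,0,0,0.03,50],[0,0,0,0,0,0.015,50],[0,0,0,0,0,0,35],[0,0,0,0,0,0,35]]'; python3 t.py; python3 -m jog '[[0,0,-0.0873,-0.0003,-0.0074,0,35],[0,0,-0.0873,-0.0003,-0.0074,0,35],[0,0,-0.0873,-0.0003,-0.0074,0,35],[0,0,-0.0873,-0.0003,-0.0074,0,35],[0,0,-0.0873,-0.0003,-0.0074,0,35],[0,0,-0.0873,-0.0003,-0.0074,0,35]]'; python3 t.py
```

```text
time_s: 27.15
position: [0.6374, -0.2077, 0.0599]
tool_rot: [[0.998, -0.062, 0.002], [-0.062, -0.998, -0.001], [0.002, 0.001, -1.0]]
ft_force: [0.3, 0.0, 0.3]
grip_width: 0.0299
gripper_force: 0.0
[[ 0.0856 -0.2232]] yaw in track -10.24
force track [[ 0.3 -0. ]]
time_s: 27.9
position: [0.6293, -0.1646, 0.0603]
tool_rot: [[0.894, 0.448, 0.004], [0.448, -0.894, -0.002], [0.003, 0.003, -1.0]]
ft_force: [3.1, -1.5, -0.1]
grip_width: 0.0295
gripper_force: 0.9
[[ 0.0825 -0.1794]] yaw in track 19.93
force track [[ 2.9 -1.8]]
```

```bash
python3 -m jog '[[0,0,-0.0873,-0.0003,-0.0074,0,35],[0,0,-0.0873,-0.0003,-0.0074,0,35],[0,0,-0.0873,-0.0003,-0.0074,0,35],[0,0,-0.0873,-0.0003,-0.0074,0,35],[0,0,-0.0873,-0.0003,-0.0074,0,35],[0,0,-0.0873,-0.0003,-0.0074,0,35],[0,0,-0.0873,-0.0003,-0.0074,0,35]]'; python3 t.py
```

```text
time_s: 28.78
position: [0.594, -0.1276, 0.0603]
tool_rot: [[0.475, 0.88, 0.004], [0.88, -0.475, -0.001], [0.001, 0.004, -1.0]]
ft_force: [1.7, 0.2, 0.6]
grip_width: 0.0305
gripper_force: 0.9
[[ 0.0517 -0.1385]] yaw in track 54.95
force track [[1.7 0. ]]
```

```bash
python3 -m jog '[[0,0,-0.0873,-0.0003,-0.0074,0,35],[0,0,-0.0873,-0.0003,-0.0074,0,35],[0,0,-0.0873,-0.0003,-0.0074,0,35],[0,0,-0.0873,-0.0003,-0.0074,0,35],[0,0,-0.0873,-0.0003,-0.0074,0,35],[0,0,-0.0873,-0.0003,-0.0074,0,35]]'; python3 t.py; python3 -m jog '[[0,0,-0.0873,0,-0.004,0,35],[0,0,0,0,-0.002,0,35],[0,0,0,0,-0.002,0,35],[0,0,0,0,0,0,35]]'; python3 t.py
```

```text
time_s: 29.52
position: [0.5511, -0.1171, 0.0601]
tool_rot: [[-0.028, 1.0, 0.004], [1.0, 0.028, -0.001], [-0.001, 0.004, -1.0]]
ft_force: [1.4, 0.7, 0.8]
grip_width: 0.03
gripper_force: 0.8
[[ 0.0104 -0.1231]] yaw in track 84.96
force track [[1.5 0.5]]
time_s: 30.02
position: [0.5424, -0.1177, 0.0589]
tool_rot: [[-0.111, 0.994, 0.001], [0.994, 0.111, -0.0], [-0.0, 0.001, -1.0]]
ft_force: [1.0, -0.7, 0.7]
grip_width: 0.03
gripper_force: 0.5
[[ 0.0017 -0.1227]] yaw in track 89.72
force track [[ 0.9 -0.8]]
```

```bash
for i in 1 2 3 4; do python3 -m jog '[[0,0,0,0,-0.001,0,35],[0,0,0,0,-0.001,0,35]]'|grep ft_; done; python3 t.py
```

```text
ft_force: [1.8, 0.8, 0.6]
ft_force: [0.5, 1.4, -0.6]
ft_force: [5.0, 2.7, -1.3]
ft_force: [11.9, 5.5, -6.2]
[[-0.0047 -0.1225]] yaw in track 89.75
force track [[12.4  4.1]]
```

```bash
python3 -m jog '[[0,0,0,0,0.003,0,35],[0,0,0,0,0.003,0,35],[0,0,0,0,0,0,45],[0,0,0,0,0,-0.02,45],[0,0,0,0,0,-0.03,45],[0,0,0,0,0,-0.04,45],[0,0,0,0,0,-0.06,45],[0,0,0,0,0,0,45]]'
python3 -m jog '[[0,0,0,0.05,0.0,0,45],[0,0,0,0.05,0.0,0,45],[0,0,0,0.05,0,0,45],[0,0,0,0.05,0,0,45],[0,0,0,0.05,0,0,45],[0,0,0,0.05,0,0,45],[0,0,0,0,0,0,45],[0,0,0,0,0,0,45]]'
python3 - <<'E'
from h import *
e=cap('top','top9');s=cap('scene','sc9')
a=cv2.resize(cv2.convertScaleAbs(e['pixels'][200-70:300,300:420,::-1],alpha=1.4),None,fx=3.3,fy=3.3,interpolation=cv2.INTER_CUBIC)
b=cv2.resize(cv2.convertScaleAbs(s['pixels'][110:290,210:400,::-1],alpha=1.4),None,fx=2,fy=2,interpolation=cv2.INTER_CUBIC)
c=np.zeros((600,800,3),np.uint8);c[:a.shape[0],:a.shape[1]]=a;c[:360,400:780]=b
cv2.imwrite('pics/v9.png',c)
E
```

```text
time_s: 32.02
position: [0.5416, -0.1185, 0.213]
tool_rot: [[-0.112, 0.994, 0.008], [0.994, 0.112, -0.004], [-0.005, 0.008, -1.0]]
ft_force: [0.3, -0.1, -0.3]
grip_width: 0.0385
gripper_force: 0.0
time_s: 33.02
position: [0.5064, 0.1798, 0.208]
tool_rot: [[-0.112, 0.994, -0.001], [0.994, 0.112, -0.001], [-0.0, -0.001, -1.0]]
ft_force: [-0.1, -0.5, -1.2]
grip_width: 0.0386
gripper_force: 0.0
```

View pics/v9.png

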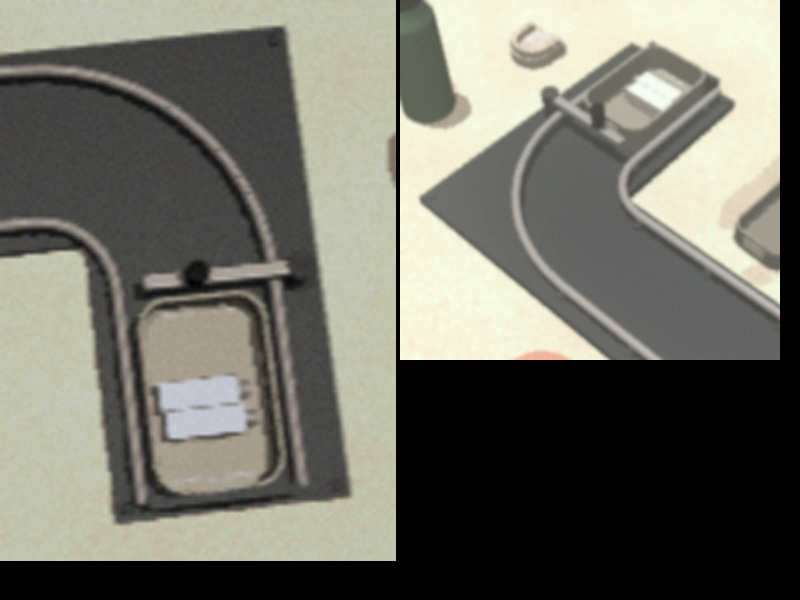

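The pan is home at (207,395) with the pair parallel at (203,408), and the gate bar lies square across behind it at row 272. Handing in.

```bash
python3 -c "
from rig import job
print(job.close_job())"
```

```text
the job is handed in; nothing more can be done
None
```

The job is handed in at about 33 s: in the last pictures the pan is home with both blocks standing side by side in it and the gate is shut, but the hand-in gave no verdict; I also viewed 12 pictures, over the limit of 10.

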